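# Find the worn spring foot and push its reject tag down

### The job

Three spring feet of the paper drill stand on check stands in a row. With the fingertips, press the round pad of each one down a few millimetres and let it spring back, going from the robot's left to its right, to find which spring is softest; then push the red tag on that stand all the way down and move clear. Leave the other two tags up, do not pick up or shove the stands, and leave everything else on the bench alone.

Things in the scene. Friction and masses are not known exactly. Their poses are not given: they have to be found in the camera images.
- stand_a: one of three identical-looking check stands in a row across the bench (left, middle, right: any of them may be in any place), 0.8 kg, loose on the bench: a white base plate 130 x 80 x 12 mm high, carrying a round spring pad and a red tag. Origin at the centre of its underside, on the bench; z up. Its own x axis points along the 130 mm, from the pad to the tag, roughly away from the robot (within 0.3 rad). The pad's axis is at x = -30 mm, the tag at x = +45 mm, both at y = 0
- pad_a_top (a point): centre of the flat black rubber top of the round steel pad on stand_a, 50 mm across; 64 mm above the bench at rest. It moves down with the pad
- pad_a (a joint): how far that pad is pressed down, in m: 0 at rest, at most 0.016; it springs back when let go. All three start to give at about 1 N; past that one is clearly softer than the other two: 4 N sinks it by about 15 mm and the others by 3 to 6 mm; 8 N sinks the stiffest by 6 to 7 mm. Which is softest cannot be seen while they are not pressed
- tag_a_top (a point): centre of the upper edge of the red tag on stand_a: an upright tab 10 mm (along the stand's x) by 42 mm (along its y), standing out of a black guide 24 x 54 mm whose top is 44 mm above the bench. The edge is 67 to 70 mm above the bench when the tag is up and 48 mm when it is fully down
- tag_a (a joint): how far that tag is pushed straight down, in m: 0 to 0.003 at the start (up), 0.022 fully down. It slides stiffly (about 3 N) and stays where it is left
- stand_b: one of three identical-looking check stands in a row across the bench (left, middle, right: any of them may be in any place), 0.8 kg, loose on the bench: a white base plate 130 x 80 x 12 mm high, carrying a round spring pad and a red tag. Origin at the centre of its underside, on the bench; z up. Its own x axis points along the 130 mm, from the pad to the tag, roughly away from the robot (within 0.3 rad). The pad's axis is at x = -30 mm, the tag at x = +45 mm, both at y = 0
- pad_b_top (a point): centre of the flat black rubber top of the round steel pad on stand_b, 50 mm across; 64 mm above the bench at rest. It moves down with the pad
- pad_b (a joint): how far that pad is pressed down, in m: 0 at rest, at most 0.016; it springs back when let go. All three start to give at about 1 N; past that one is clearly softer than the other two: 4 N sinks it by about 15 mm and the others by 3 to 6 mm; 8 N sinks the stiffest by 6 to 7 mm. Which is softest cannot be seen while they are not pressed
- tag_b_top (a point): centre of the upper edge of the red tag on stand_b: an upright tab 10 mm (along the stand's x) by 42 mm (along its y), standing out of a black guide 24 x 54 mm whose top is 44 mm above the bench. The edge is 67 to 70 mm above the bench when the tag is up and 48 mm when it is fully down
- tag_b (a joint): how far that tag is pushed straight down, in m: 0 to 0.003 at the start (up), 0.022 fully down. It slides stiffly (about 3 N) and stays where it is left
- stand_c: one of three identical-looking check stands in a row across the bench (left, middle, right: any of them may be in any place), 0.8 kg, loose on the bench: a white base plate 130 x 80 x 12 mm high, carrying a round spring pad and a red tag. Origin at the centre of its underside, on the bench; z up. Its own x axis points along the 130 mm, from the pad to the tag, roughly away from the robot (within 0.3 rad). The pad's axis is at x = -30 mm, the tag at x = +45 mm, both at y = 0
- pad_c_top (a point): centre of the flat black rubber top of the round steel pad on stand_c, 50 mm across; 64 mm above the bench at rest. It moves down with the pad
- pad_c (a joint): how far that pad is pressed down, in m: 0 at rest, at most 0.016; it springs back when let go. All three start to give at about 1 N; past that one is clearly softer than the other two: 4 N sinks it by about 15 mm and the others by 3 to 6 mm; 8 N sinks the stiffest by 6 to 7 mm. Which is softest cannot be seen while they are not pressed
- tag_c_top (a point): centre of the upper edge of the red tag on stand_c: an upright tab 10 mm (along the stand's x) by 42 mm (along its y), standing out of a black guide 24 x 54 mm whose top is 44 mm above the bench. The edge is 67 to 70 mm above the bench when the tag is up and 48 mm when it is fully down
- tag_c (a joint): how far that tag is pushed straight down, in m: 0 to 0.003 at the start (up), 0.022 fully down. It slides stiffly (about 3 N) and stays where it is left
- clamp_knob: spare black clamp knob, 30 mm across and 30 mm high, standing loose between two stands; not part of the job. Origin at the centre of its underside
- collet: loose brass ring, 30 mm across and 22 mm high, lying between two stands; not part of the job. Origin at the centre of its underside
- screwdriver: loose screwdriver lying on the bench, nearer the robot than the stands, on its left; not part of the job. Origin near the middle of its length
- oil: loose yellow oil bottle, 44 mm across and 110 mm high, upright, right of the stands; not part of the job. Origin at the centre of its underside
- mug: loose blue mug, 80 mm across and 90 mm high, upright, beyond the left stand; not part of the job. Origin at the centre of its underside
- wax: loose white jar, 60 mm across and 55 mm high, upright, beyond the stands; not part of the job. Origin at the centre of its underside
- bit_tray: loose blue tray of drill bits, 100 x 160 x 30 mm high, beyond the stands; not part of the job. Origin at the centre of its underside
There are look-alikes about, which are no part of the job. Leave any orange or yellow look-alike of the stand_c alone.

How it is judged:
On the way, in this order (a step that is already met when the one before it is completed fails the run):
1. the left pad is pressed down by more than 2 mm (((world y of stand_a above 0.11 m and value of joint pad_a above 0.002 m) or (world y of stand_b above 0.11 m and value of joint pad_b above 0.002 m) or (world y of stand_c above 0.11 m and value of joint pad_c above 0.002 m))), for 0.1 s.
2. the middle pad is pressed down by more than 2 mm (((world y of stand_a between -0.11 and 0.11 m and value of joint pad_a above 0.002 m) or (world y of stand_b between -0.11 and 0.11 m and value of joint pad_b above 0.002 m) or (world y of stand_c between -0.11 and 0.11 m and value of joint pad_c above 0.002 m))), for 0.1 s.
3. the right pad is pressed down by more than 2 mm (((world y of stand_a below -0.11 m and value of joint pad_a above 0.002 m) or (world y of stand_b below -0.11 m and value of joint pad_b above 0.002 m) or (world y of stand_c below -0.11 m and value of joint pad_c above 0.002 m))), for 0.1 s.
4. the tag of the softest pad is pushed all the way down (((y of pad_a_top in the frame of stand_a above 2e-05 m and value of joint tag_a above 0.019 m) or (y of pad_b_top in the frame of stand_b above 2e-05 m and value of joint tag_b above 0.019 m) or (y of pad_c_top in the frame of stand_c above 2e-05 m and value of joint tag_c above 0.019 m))), for 0.2 s.
At the end, for the whole second after the job is handed in: Pads pressed over 2 mm for 0.1 s each, left (+y), middle, right; then the softest pad's tag down over 19 of 22 mm, the other tags up (under 6 mm), all pads sprung back (within 2 mm), stands upright, at rest, within 30 mm of their starts (((y of pad_a_top in the frame of stand_a above 2e-05 m and value of joint tag_a above 0.019 m) or (y of pad_b_top in the frame of stand_b above 2e-05 m and value of joint tag_b above 0.019 m) or (y of pad_c_top in the frame of stand_c above 2e-05 m and value of joint tag_c above 0.019 m)) and (y of pad_a_top in the frame of stand_a above 2e-05 m or value of joint tag_a below 0.006 m) and (y of pad_b_top in the frame of stand_b above 2e-05 m or value of joint tag_b below 0.006 m) and (y of pad_c_top in the frame of stand_c above 2e-05 m or value of joint tag_c below 0.006 m) and value of joint each of pad_a, pad_b, pad_c below 0.002 m and distance of each of stand_a, stand_b, stand_c from where it was at the start of the episode below 0.03 m and angle between each of stand_a, stand_b, stand_c's own z axis and vertical below 0.1 rad and linear speed of each of stand_a, stand_b, stand_c below 0.02 m/s); the robot touches nothing.
It fails at once if the tag of a pad that is not the softest is pushed down (more than 6 mm) ((y of pad_a_top in the frame of stand_a below 2e-05 m and value of joint tag_a above 0.006 m) or (y of pad_b_top in the frame of stand_b below 2e-05 m and value of joint tag_b above 0.006 m) or (y of pad_c_top in the frame of stand_c below 2e-05 m and value of joint tag_c above 0.006 m)).
It fails at once if a stand is lifted (more than 12 mm), tipped (more than 0.2 rad) or shoved away (more than 30 mm) (height (world z) of any of stand_a, stand_b, stand_c above 0.012 m or angle between any of stand_a, stand_b, stand_c's own z axis and vertical above 0.2 rad or distance of any of stand_a, stand_b, stand_c from where it was at the start of the episode above 0.03 m).
It fails at once if another thing on the bench is moved, lifted or knocked over (more than 30 mm) (distance of any of clamp_knob, collet, screwdriver, oil, mug, wax, bit_tray from where it was at the start of the episode above 0.03 m or angle between any of clamp_knob, collet, oil, mug, wax, bit_tray's own z axis and vertical above 0.4 rad).
It also fails if it takes over 51 s, if anything falls off the work surface, if the arm or the gripper's body presses on something with over 40 N, if the wrist force passes 120 N, or if a joint passes its speed limit or range.

### The arm

A 7-joint arm with a two-finger parallel gripper is mounted at the origin on the work surface. World frame = base frame: x ahead of the robot, y to its left, z up, the work surface at z = 0. Lengths are in m, angles in rad, forces in N, time in s.
With the tool pointing down it reaches from about 0.4 to 0.875 m from the base axis. Payload 19.3 kg.
Tool frame: the origin (TCP) lies at the very end of the fingers, on their centre line; the grasp point (between the pads) lies 19 mm behind it; z points along the fingers, y is the direction in which the jaws open and shut (so a half turn about z gives the same grasp; the last joint's range is limited). The gripper opens to 85 mm and grips with 20 to 120 N. Pads are 22 mm wide; open, the fingers measure 114 mm over their backs; the gripper's body (76 mm by 85 mm) begins 54 mm behind the grasp point. The pads swing forward as they close: fully open they stand 13 mm farther back than shut.
Start: joints at [-1.196, 0.521, -0.036, 1.599, 0.021, 1.021, -0.113], TCP at [0.269, 0.564, 0.231] pointing down, gripper open.
Joint ranges: [-2.91, 2.91], [-0.3, 2.13], [-1.5, 1.42], [0.17, 2.43], [-1.26, 4.41], [0.16, 1.93], [-2.52, 2.52]. Speed limits (rad/s): [1.89, 1.89, 2.39, 2.39, 3.01, 3.01, 3.01].

### API

Orientations are given as [roll, pitch, yaw] about the fixed x, y, z axes, in that order (R = Rz(yaw) Ry(pitch) Rx(roll)).
In Python, from workcell import bot, vision, job_done gives the robot as it stands.
- The arm moves only by the tool arm_command, never from a script. Its arguments are lists of equal length, an entry for each row: "gripper": the finger opening in cm, from 0 to 8.54; "slide": the shift along the tool's x, y, z in cm, a list of three; "turn": the turn, a rotation vector about the tool's x, y, z in degrees, a list of three. A call has 1 to 5 rows; each row is the pose to reach, as a shift and turn from the pose commanded when the call began, along the tool's axes at that moment; what a row does not reach only later rows make up. A row lasts 1/8 s, in which the tool goes at most 62.5 mm and 10.7 degrees, less where a joint would pass 70% of its speed; a pose out of reach is approached as far as the arm can. A call with a gripper value outside its range is refused whole. The fingers move at their own pace and stop on an object; "force" is the grip in N (left out, the last holds). Time passes only in rows, so rows that repeat a pose let the fingers close. It gives the time, the measured TCP pose, the force and the opening at its end, in the units of the state.
- bot.observe(): the state, without advancing time (a new reading comes with each control period).
- vision.grab_frame(name): name is "scene" or "side" or "wrist"; returns the picture (480x640x3 uint8, blue, green, red); there is no depth.
- vision.camera_model(name): a dict with "mtx" (3x3 intrinsics, pixels), "k1" (the pictures are not rectified: a ray, as slopes to the right and down, at radius r is drawn at 1 + k1 r^2 times it, then the intrinsics apply), "T" (4x4, takes a point from camera to world coordinates). Camera axes: x right, y down, z forward; pixel columns grow to the right and rows downward; lengths in m; the calibration is good to about 2 mm. A picture is of the moment at which its call begins: read the wrist's pose just before it. camera_model takes no time and is no camera call; for the wrist camera it gives the pose at the moment of the call.
- job_done(): hands the job in, once; it reports no verdict.
The state is a dict: "clock": time; "qpos": joint angles; "qd": joint speeds; "joint_efforts": joint torques, N m; "position": TCP position; "tool_rot": TCP orientation; "force": force on the tool from outside, world axes, zero at the start; "moment": the same for the moment, N m; "grip_width": finger opening in m.
Only numpy, scipy, OpenCV 4.12 (cv2) and the standard library are available. Lean on these libraries where they do the work, as an engineer would, in place of code of your own. Each camera call takes 0.05 s, during which the arm holds its last target. There are 200 camera calls.

## Working session

There is one attempt and no reset: what is moved stays moved. The work goes in short steps, Python scripts to look and compute and a tool call to move; the robot and the scene stay as the last step left them, time stands still between calls to the robot, and variables do not carry over. Pictures are saved under pics/ and viewed, about 8 in all and at most 12, crops included, and the job is handed in when it is done.

Besides the shell and the picture viewer there is one more tool, called after "Request:" as name(argument=value, ...) on one line, values as JSON. arm_command: Moves the arm, as the interface text tells. Its arguments: {"type":"object","properties":{"gripper":{"type":"array","items":{"type":"number"}},"slide":{"type":"array","items":{"type":"array","items":{"type":"number"}}},"turn":{"type":"array","items":{"type":"array","items":{"type":"number"}}},"force":{"type":"number"}},"required":["gripper","slide","turn"]}

```bash
ls; mkdir -p pics; python3 - <<'E'
from workcell import bot, vision
import cv2,numpy as np
s=bot.observe(); print({k:np.round(v,4).tolist() for k,v in s.items()})
for n in ("scene","side"):
    m=vision.camera_model(n); print(n,np.round(m["T"],3).tolist(),np.round(m["mtx"],1).tolist(),m["k1"])
    cv2.imwrite(f"pics/{n}0.png",vision.grab_frame(n))
E
```

```text
pics
{'clock': 0.0, 'qpos': [-1.1962, 0.522, -0.0363, 1.6, 0.0212, 1.0211, -0.1128], 'qd': [0.0001, -0.0008, 0.0002, 0.001, -0.0012, 0.0019, 0.0006], 'joint_efforts': [0.003, -92.7097, 1.9814, -36.9918, 0.018, 0.0083, -0.0001], 'position': [0.2688, 0.5639, 0.2307], 'tool_rot': [-3.1405, 0.0001, 2.6968], 'force': [0.398, 0.3961, -0.8815], 'moment': [0.0215, 0.0138, 0.0442], 'grip_width': 0.0855}
scene [[-0.153, 0.785, -0.6, 1.209], [0.988, 0.128, -0.085, 0.092], [0.01, -0.606, -0.796, 0.961], [0.0, 0.0, 0.0, 1.0]] [[480.5, 0.0, 322.5], [0.0, 480.5, 236.0], [0.0, 0.0, 1.0]] -0.06652609475788178
side [[0.821, -0.434, 0.37, 0.064], [-0.571, -0.615, 0.544, -0.756], [-0.008, -0.658, -0.753, 1.099], [0.0, 0.0, 0.0, 1.0]] [[516.9, 0.0, 320.6], [0.0, 516.9, 238.0], [0.0, 0.0, 1.0]] -0.07910889215731476
```

View pics/scene0.png

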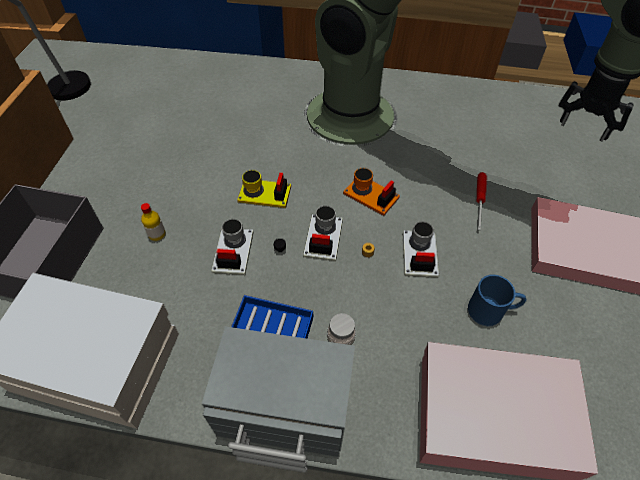

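View pics/side0.png

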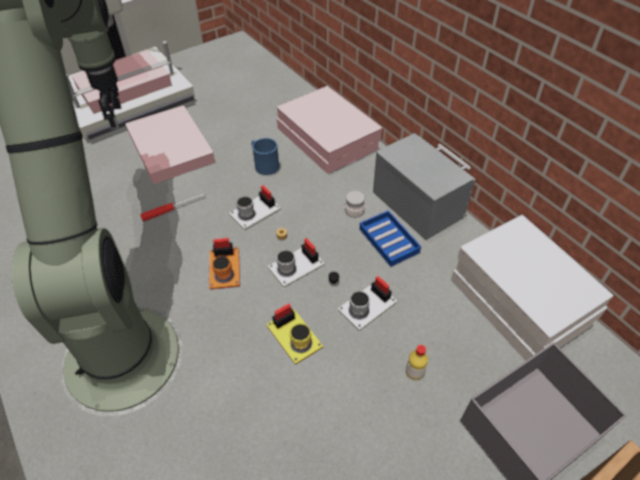

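The scene view looks back at the robot. The white stands have pads at about (422,230) left, (325,213) middle and (232,227) right. The yellow (265,190) and orange (372,190) look-alikes are not part of the job.

```bash
cat > h.py <<'E'
import cv2,numpy as np
from workcell import bot,vision
def cast(m,uv,z):
    uv=np.atleast_2d(np.asarray(uv,float)); K=m["mtx"]
    # distorted slopes -> ideal slopes (fixed-point), scale 1+k1 r^2
    d=(uv-[K[0][2],K[1][2]])/[K[0][0],K[1][1]]; s=d.copy()
    for _ in range(20): s=d/(1+m["k1"]*(s**2).sum(1,keepdims=True))
    T=np.array(m["T"]); r=np.c_[s,np.ones(len(s))]@T[:3,:3].T; o=T[:3,3]
    return o+r*((z-o[2])/r[:,2])[:,None]
def proj(m,P):
    T=np.array(m["T"]); p=(np.atleast_2d(P)-T[:3,3])@T[:3,:3]; s=p[:,:2]/p[:,2:]
    s=s*(1+m["k1"]*(s**2).sum(1,keepdims=True)); K=np.array(m["mtx"]); return s*[K[0,0],K[1,1]]+K[:2,2]
def blobs(mask,amin):
    n,l,st,c=cv2.connectedComponentsWithStats(mask.astype(np.uint8)); 
    return [(st[i],c[i],l==i) for i in range(1,n) if st[i][4]>=amin]
E
python3 - <<'E'
from h import *
im=cv2.imread("pics/scene0.png"); m=vision.camera_model("scene")
hsv=cv2.cvtColor(im,cv2.COLOR_BGR2HSV); H,S,V=cv2.split(hsv)
dark=V<50; red=((H<6)|(H>174))&(S>150)&(V>80); white=(S<40)&(V>185)
for n,k,a,z in(("dark",dark,30,.064),("red",red,20,.06),("white",white,150,.012)):
    for st,c,l in blobs(k,a):
        if 200<c[0]<520 and 165<c[1]<300:
            ys,xs=np.nonzero(l); P=cast(m,np.c_[xs,ys],z)[:,:2].astype(np.float32); r=cv2.minAreaRect(P)
            print(n,st.tolist(),c.round(1),cast(m,c,z)[0].round(4),np.round(r[0],3),np.round(r[1],3),round(r[2],1))
cv2.imwrite("pics/c0.png",cv2.resize(im[165:295,200:460],None,fx=3,fy=3,interpolation=cv2.INTER_CUBIC))
E
```

```text
dark [355, 168, 17, 12, 145] [363.1 173.8] [0.3136 0.0696 0.064 ] [0.313 0.068] [0.041 0.039] 42.2
dark [244, 171, 16, 11, 145] [251.1 176. ] [ 0.3687 -0.2166  0.064 ] [ 0.369 -0.216] [0.036 0.04 ] 9.2
dark [274, 176, 13, 25, 181] [280.6 190.2] [ 0.4054 -0.1307  0.064 ] [ 0.397 -0.133] [0.083 0.029] 1.0
dark [352, 185, 20, 10, 90] [361.1 190.5] [0.3733 0.0706 0.064 ] [0.371 0.071] [0.03  0.048] 4.2
dark [244, 186, 19, 11, 92] [253.1 192.6] [ 0.4246 -0.1976  0.064 ] [ 0.422 -0.199] [0.033 0.045] 19.0
dark [377, 187, 19, 21, 176] [385.9 198.1] [0.3888 0.1347 0.064 ] [0.381 0.135] [0.032 0.073] 62.8
dark [317, 206, 18, 14, 188] [325.2 212.7] [ 0.4609 -0.0083  0.064 ] [ 0.461 -0.008] [0.041 0.041] 46.8
dark [313, 216, 22, 18, 157] [324.3 226.4] [ 0.5032 -0.004   0.064 ] [ 0.498 -0.007] [0.052 0.051] 8.0
dark [223, 220, 18, 14, 195] [231.6 226.1] [ 0.5379 -0.2224  0.064 ] [ 0.539 -0.222] [0.04  0.041] 14.8
dark [414, 222, 18, 14, 191] [423.  228.7] [0.4723 0.2296 0.064 ] [0.471 0.229] [0.039 0.041] 9.3
dark [224, 227, 22, 21, 163] [235.5 239.9] [ 0.5763 -0.2025  0.064 ] [ 0.572 -0.206] [0
[... 810 characters left out ...]
02] 83.7
red [383, 180, 11, 12, 51] [387.9 185.6] [0.3413 0.1369 0.06  ] [0.341 0.137] [0.01  0.042] 59.9
red [312, 234, 18, 6, 69] [320.4 236.2] [ 0.5307 -0.009   0.06  ] [ 0.53  -0.009] [0.012 0.041] 0.3
red [217, 249, 18, 5, 65] [225.5 251. ] [ 0.6082 -0.218   0.06  ] [ 0.608 -0.218] [0.01 0.04] 3.5
red [416, 252, 19, 5, 65] [425.4 254.2] [0.5433 0.2378 0.06  ] [0.543 0.237] [0.01  0.042] 4.1
white [327, 218, 15, 41, 215] [335.5 237.4] [0.4922 0.0231 0.012 ] [0.492 0.02 ] [0.124 0.022] 0.1
white [235, 230, 18, 43, 259] [244.5 249.2] [ 0.5634 -0.1903  0.012 ] [ 0.567 -0.197] [0.126 0.033] 4.8
white [404, 231, 12, 42, 245] [407.6 250.2] [0.5028 0.2022 0.012 ] [0.504 0.207] [0.124 0.027] 4.9
```

View pics/c0.png

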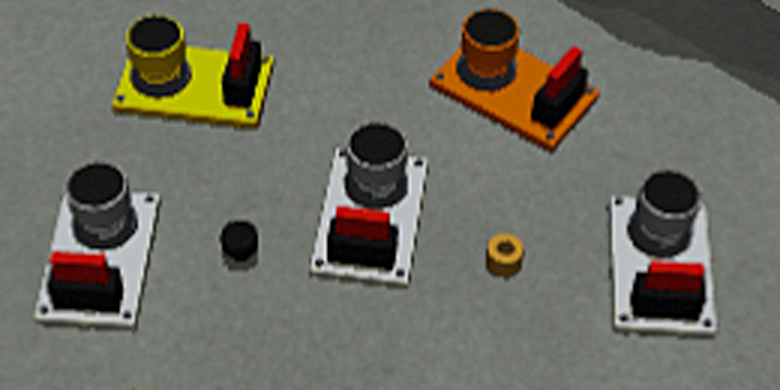

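The enlarged crop confirms three white stands, with the yellow and orange ones separate. I'm moving towards the left pad at (0.472, 0.230), closing the fingers and squaring the yaw on the way.

Request:
arm_command(gripper=[0,0,0,0,0], force=60, slide=[[-4.6,-3.0,0.6],[-9.2,-6.0,1.2],[-13.8,-9.0,1.8],[-18.4,-12.0,2.4],[-23.0,-15.0,3.0]], turn=[[0,0,-5.1],[0,0,-10.2],[0,0,-15.3],[0,0,-20.4],[0,0,-25.5]])

```text
clock: 0.72
position: [0.4126, 0.3281, 0.201]
tool_rot: [-3.141, -0.0, -3.138]
force: [1.0, 0.9, 0.2]
grip_width: -0.0001
```

Request:
arm_command(gripper=[0,0,0,0], slide=[[-3,-4.9,1],[-6,-9.8,2],[-6,-9.8,3],[-6,-9.8,3]], turn=[[0,0,0],[0,0,0],[0,0,0],[0,0,0]])

```text
clock: 1.23
position: [0.4715, 0.2319, 0.1706]
tool_rot: [-3.141, -0.001, -3.142]
force: [-1.0, 0.2, 0.5]
grip_width: -0.0002
```

```bash
python3 - <<'E'
from h import *
s=bot.observe(); m=vision.camera_model("wrist"); im=vision.grab_frame("wrist")
print(np.round(s["position"],4),np.round(s["tool_rot"],3),np.round(s["force"],2),s["clock"]); print(np.round(m["T"],3).tolist())
for n,P in (("pad",[.472,.23,.064]),("tag",[.545,.2375,.068]),("tcp",s["position"])):
    uv=proj(m,P)[0]; print(n,uv.round(1)); cv2.drawMarker(im,tuple(int(x) for x in uv),(0,255,0),0,14,1)
cv2.imwrite("pics/w1.png",im)
E
```

```text
[0.4715 0.2319 0.1706] [-3.141e+00 -1.000e-03 -3.142e+00] [-1.    0.2   0.45] 1.225
[[0.0, 0.957, 0.289, 0.398], [1.0, -0.0, -0.0, 0.233], [-0.0, 0.289, -0.957, 0.313], [0.0, 0.0, 0.0, 1.0]]
pad [314.5 233.2]
tag [325.4 333.7]
tcp [316.5 307.5]
```

View pics/w1.png

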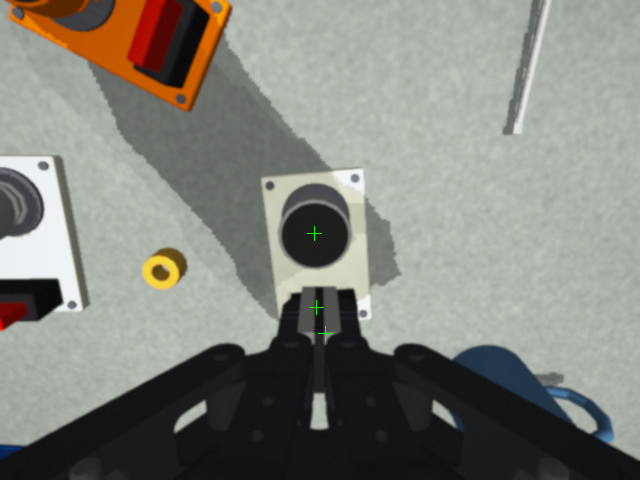

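Wrist view: the left pad top is at (315,235) and my estimate projects to (314.5,233), so they agree. Pressing next.

Request:
arm_command(gripper=[0,0,0,0], slide=[[0,0.2,5],[0,0.2,9.5],[0,0.2,9.5],[0,0.2,9.5]], turn=[[0,0,0],[0,0,0],[0,0,0],[0,0,0]])

```text
clock: 1.78
position: [0.4724, 0.2348, 0.0779]
tool_rot: [3.141, 0.001, -3.14]
force: [-0.3, 0.0, 0.6]
grip_width: 0.0
```

Request:
arm_command(gripper=[0,0,0,0], slide=[[0,0,1.0],[0,0,2.0],[0,0,2.0],[0,0,2.0]], turn=[[0,0,0],[0,0,0],[0,0,0],[0,0,0]])

```text
clock: 2.28
position: [0.4725, 0.2342, 0.0567]
tool_rot: [3.141, 0.001, -3.141]
force: [1.8, 2.8, 4.8]
grip_width: -0.0001
```

Request:
arm_command(gripper=[0,0], slide=[[0,0,0],[0,0,0]], turn=[[0,0,0],[0,0,0]])

```text
clock: 2.52
position: [0.4723, 0.234, 0.0565]
tool_rot: [3.141, 0.001, -3.141]
force: [3.1, 3.6, 4.0]
grip_width: 0.0001
```

Request:
arm_command(gripper=[0,0,0,0], slide=[[0,0,0.4],[0,0,0.4],[0,0,0.4],[0,0,0.4]], turn=[[0,0,0],[0,0,0],[0,0,0],[0,0,0]])

```text
clock: 3.02
position: [0.4722, 0.234, 0.0525]
tool_rot: [3.141, 0.0, -3.141]
force: [3.2, 2.4, 6.9]
grip_width: 0.0001
```

Request:
arm_command(gripper=[0], slide=[[0,0,0.4]], turn=[[0,0,0]])

```text
clock: 3.15
position: [0.4723, 0.234, 0.0487]
tool_rot: [3.141, 0.001, -3.141]
force: [2.0, 1.8, 9.1]
grip_width: 0.0002
```

The left pad rises at about 0.5 N/mm, so it is probably not the soft one. Lifting and going to the middle pad.

Request:
arm_command(gripper=[0,0,0,0,0], slide=[[0,0,-3],[0,0,-6],[0.3,-6,-6],[0.6,-12,-6],[0.9,-18,-6]], turn=[[0,0,0],[0,0,0],[0,0,0],[0,0,0],[0,0,0]])

```text
clock: 3.78
position: [0.4619, 0.0517, 0.1081]
tool_rot: [-3.141, -0.002, -3.141]
force: [2.3, -1.3, -0.7]
grip_width: 0.0002
```

Request:
arm_command(gripper=[0,0,0], slide=[[0.2,-6.0,0],[0.2,-6.0,0],[0.2,-6.0,0]], turn=[[0,0,0],[0,0,0],[0,0,0]])

```text
clock: 4.15
position: [0.4606, -0.0061, 0.1081]
tool_rot: [3.142, -0.001, 3.141]
force: [0.3, 1.2, -0.1]
grip_width: -0.0001
```

```bash
python3 - <<'E'
from h import *
s=bot.observe(); m=vision.camera_model("wrist"); im=vision.grab_frame("wrist")
print(np.round(s["position"],4),np.round(s["tool_rot"],3),np.round(s["force"],2),s["clock"])
for n,P in (("pad",[.461,-.008,.064]),("lpad",[.472,.23,.064]),("ltag",[.545,.2375,.068])):
    uv=proj(m,P)[0]; print(n,uv.round(1)); cv2.drawMarker(im,tuple(int(x) for x in uv),(0,255,0),0,14,1)
cv2.imwrite("pics/w2.png",im)
E
```

```text
[ 0.4606 -0.0061  0.1081] [ 3.142e+00 -1.000e-03  3.141e+00] [ 0.34  1.24 -0.09] 4.15
pad [313.2 267.9]
lpad [784.9 288.9]
ltag [762.7 414.6]
```

View pics/w2.png

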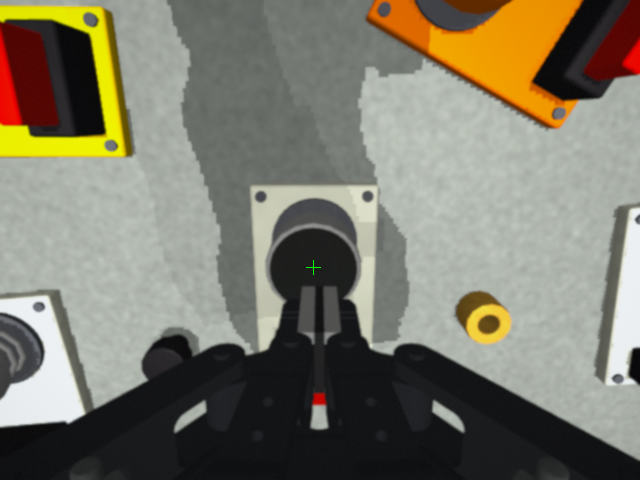

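The middle pad is at (313,268) in the picture, where I expected it, so I'm pressing it to the same depths.

Request:
arm_command(gripper=[0,0,0,0], slide=[[0,0,3],[0,0,3],[0,0,3],[0,0,3]], turn=[[0,0,0],[0,0,0],[0,0,0],[0,0,0]])

```text
clock: 4.7
position: [0.4615, -0.0058, 0.0791]
tool_rot: [3.142, 0.001, -3.141]
force: [-0.1, -0.2, -0.2]
grip_width: -0.0001
```

Request:
arm_command(gripper=[0,0,0,0,0], slide=[[0,0,1.1],[0,0,2.1],[0,0,2.1],[0,0,2.1],[0,0,2.1]], turn=[[0,0,0],[0,0,0],[0,0,0],[0,0,0],[0,0,0]])

```text
clock: 5.32
position: [0.4614, -0.0062, 0.0571]
tool_rot: [3.142, 0.0, -3.141]
force: [-0.1, 1.0, 7.8]
grip_width: 0.0002
```

Request:
arm_command(gripper=[0,0,0,0], slide=[[0,0,0.4],[0,0,0.4],[0,0,0.4],[0,0,0.4]], turn=[[0,0,0],[0,0,0],[0,0,0],[0,0,0]])

```text
clock: 5.82
position: [0.4614, -0.0062, 0.0533]
tool_rot: [3.142, 0.001, -3.141]
force: [-0.2, 0.9, 12.2]
grip_width: -0.0001
```

The middle is the stiffest so far (about 12 N at 11 mm). On to the right pad.

Request:
arm_command(gripper=[0,0,0,0,0], slide=[[0,0,-3],[0,0,-6],[-1.9,-5.4,-6],[-3.8,-10.8,-6],[-5.7,-16.2,-6]], turn=[[0,0,0],[0,0,0],[0,0,0],[0,0,0],[0,0,0]])

```text
clock: 6.45
position: [0.5184, -0.1699, 0.1128]
tool_rot: [3.141, -0.0, -3.141]
force: [0.5, -0.1, 0.2]
grip_width: -0.0
```

Request:
arm_command(gripper=[0,0,0], slide=[[-2.0,-5.4,0],[-2.0,-5.4,0],[-2.0,-5.4,0]], turn=[[0,0,0],[0,0,0],[0,0,0]])

```text
clock: 6.82
position: [0.5376, -0.2218, 0.1125]
tool_rot: [3.141, -0.001, 3.141]
force: [-0.1, 1.5, -0.4]
grip_width: -0.0001
```

```bash
python3 - <<'E'
from h import *
s=bot.observe(); m=vision.camera_model("wrist"); im=vision.grab_frame("wrist")
print(np.round(s["position"],4),np.round(s["tool_rot"],3),np.round(s["force"],2),s["clock"])
for n,P in (("pad",[.538,-.222,.064]),):
    uv=proj(m,P)[0]; print(n,uv.round(1)); cv2.drawMarker(im,tuple(int(x) for x in uv),(0,255,0),0,14,1)
cv2.imwrite("pics/w3.png",im)
E
```

```text
[ 0.5376 -0.2218  0.1125] [ 3.141e+00 -1.000e-03  3.141e+00] [-0.12  1.5  -0.37] 6.825
pad [316.5 264.7]
```

View pics/w3.png

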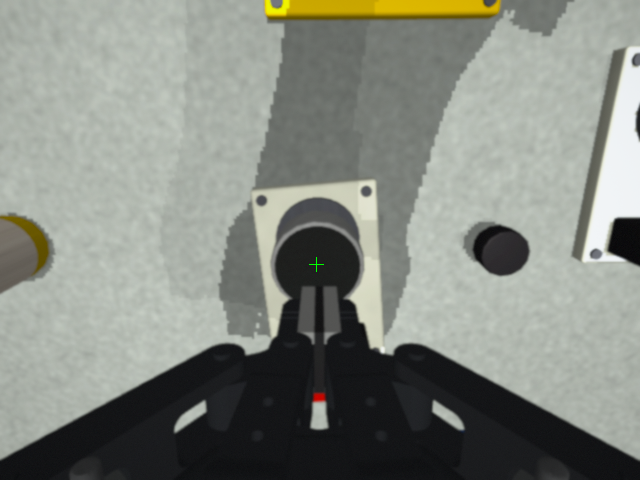

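The right pad is at (317,265), again as predicted.

Request:
arm_command(gripper=[0,0,0,0], slide=[[0,0,3.4],[0,0,3.4],[0,0,3.4],[0,0,3.4]], turn=[[0,0,0],[0,0,0],[0,0,0],[0,0,0]])

```text
clock: 7.38
position: [0.5387, -0.2221, 0.0804]
tool_rot: [-3.141, 0.001, -3.141]
force: [1.0, -0.3, 0.6]
grip_width: 0.0003
```

Request:
arm_command(gripper=[0,0,0,0,0], slide=[[0,0,1.1],[0,0,2.1],[0,0,2.1],[0,0,2.1],[0,0,2.1]], turn=[[0,0,0],[0,0,0],[0,0,0],[0,0,0],[0,0,0]])

```text
clock: 8.0
position: [0.538, -0.2222, 0.0584]
tool_rot: [3.142, -0.0, -3.141]
force: [-1.6, 0.8, 2.5]
grip_width: 0.0001
```

Request:
arm_command(gripper=[0,0,0,0], slide=[[0,0,0.4],[0,0,0.4],[0,0,0.4],[0,0,0.4]], turn=[[0,0,0],[0,0,0],[0,0,0],[0,0,0]])

```text
clock: 8.5
position: [0.5382, -0.2222, 0.0544]
tool_rot: [-3.141, 0.0, -3.141]
force: [-0.3, 0.0, 2.7]
grip_width: 0.0002
```

Request:
arm_command(gripper=[0,0,0,0], slide=[[0,0,0.3],[0,0,0.3],[0,0,0.3],[0,0,0.3]], turn=[[0,0,0],[0,0,0],[0,0,0],[0,0,0]])

```text
clock: 9.0
position: [0.5382, -0.2222, 0.0514]
tool_rot: [-3.141, 0.0, -3.141]
force: [0.2, -1.2, 3.9]
grip_width: -0.0001
```

The right spring is softest: 3.9 N at 12.6 mm, against 6.9 N at 11.5 mm on the left and 12.2 N at 10.7 mm in the middle. Next is the right tag, near (0.612, -0.218).

Request:
arm_command(gripper=[0,0,0,0,0], slide=[[0,0,-3],[0,0,-5],[-4,0.2,-5],[-7.4,0.4,-5],[-7.4,0.4,-5]], turn=[[0,0,0],[0,0,0],[0,0,0],[0,0,0],[0,0,0]])

```text
clock: 9.62
position: [0.6137, -0.2171, 0.1007]
tool_rot: [3.141, 0.0, -3.14]
force: [0.7, -0.2, -0.2]
grip_width: 0.0003
```

```bash
python3 - <<'E'
from h import *
s=bot.observe(); print(np.round(s["position"],4),np.round(s["force"],2),s["clock"])
out=[]
for n,o in (("scene",(228,250)),("side",(380,290))):
    m=vision.camera_model(n); im=vision.grab_frame(n)
    for P,c in (([.612,-.218,.068],(0,255,0)),(s["position"],(255,255,0))):
        uv=proj(m,P)[0]; print(n,uv.round(1))
    x,y=proj(m,[.58,-.22,.07])[0].astype(int)
    cr=cv2.resize(im[y-50:y+50,x-50:x+50],None,fx=4,fy=4,interpolation=cv2.INTER_CUBIC)
    u=(proj(m,[.612,-.218,.068])[0]-[x-50,y-50])*4; cv2.drawMarker(cr,tuple(int(a) for a in u),(0,255,0),0,12,1); out.append(cr)
cv2.imwrite("pics/t1.png",np.hstack(out))
E
```

```text
[ 0.6137 -0.2171  0.1007] [ 0.7  -0.23 -0.21] 9.625
scene [224.6 250.3]
scene [222.5 242.4]
side [382.  282.5]
side [383.4 273.9]
```

View pics/t1.png

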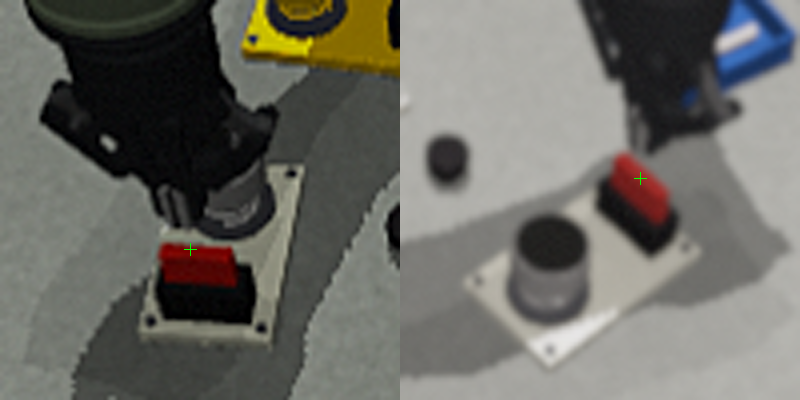

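Both views show the fingers over the right stand's tag, and the marker lies within about 3 mm of its top-edge centre. Pushing down.

Request:
arm_command(gripper=[0,0,0,0,0], slide=[[0,0,2.5],[0,0,3.2],[0,0,3.6],[0,0,4.0],[0,0,4.0]], turn=[[0,0,0],[0,0,0],[0,0,0],[0,0,0],[0,0,0]])

```text
clock: 10.35
position: [0.6123, -0.2183, 0.0615]
tool_rot: [-3.141, 0.0, -3.141]
force: [-0.1, 0.3, 0.5]
grip_width: 0.0002
```

Request:
arm_command(gripper=[0,0,0,0,0], slide=[[0,0,0.4],[0,0,0.8],[0,0,1.2],[0,0,1.3],[0,0,1.3]], turn=[[0,0,0],[0,0,0],[0,0,0],[0,0,0],[0,0,0]])

```text
clock: 10.98
position: [0.6128, -0.2184, 0.0499]
tool_rot: [-3.141, 0.002, -3.142]
force: [-6.5, 2.2, 28.0]
grip_width: -0.0
```

28 N at z = 0.050 means it has hit the end stop. Lifting clear and checking.

Request:
arm_command(gripper=[0,0,0,0,0], slide=[[0,0,0],[0,0,-3],[0,0,-8],[0,0,-14],[4,0,-19]], turn=[[0,0,0],[0,0,0],[0,0,0],[0,0,0],[0,0,0]])

```text
clock: 11.6
position: [0.5741, -0.2175, 0.2386]
tool_rot: [3.141, 0.001, -3.14]
force: [-0.3, -0.4, 0.4]
grip_width: 0.0
```

Request:
arm_command(gripper=[0,0,0,0], slide=[[5,0,0],[10,0,-2],[13,0,-2],[13,0,-2]], turn=[[0,0,0],[0,0,0],[0,0,0],[0,0,0]])

```text
clock: 12.1
position: [0.4414, -0.2185, 0.2575]
tool_rot: [-3.141, -0.0, 3.14]
force: [0.1, 0.1, 0.2]
grip_width: -0.0001
```

```bash
python3 - <<'E'
from h import *
s=bot.observe(); print(np.round(s["position"],4),np.round(s["force"],2),s["clock"])
a=vision.grab_frame("scene"); b=vision.grab_frame("side")
A=cv2.resize(a[165:295,200:460],None,fx=3,fy=3,interpolation=cv2.INTER_CUBIC)
B=cv2.resize(b[170:340,210:430],(388,300)); C=np.zeros((200,780,3),np.uint8)
cv2.imwrite("pics/f.png",A); cv2.imwrite("pics/f2.png",cv2.resize(b[170:340,210:430],None,fx=3,fy=3,interpolation=cv2.INTER_CUBIC))
E
```

```text
[ 0.4414 -0.2185  0.2575] [0.11 0.15 0.18] 12.1
```

View pics/f2.png

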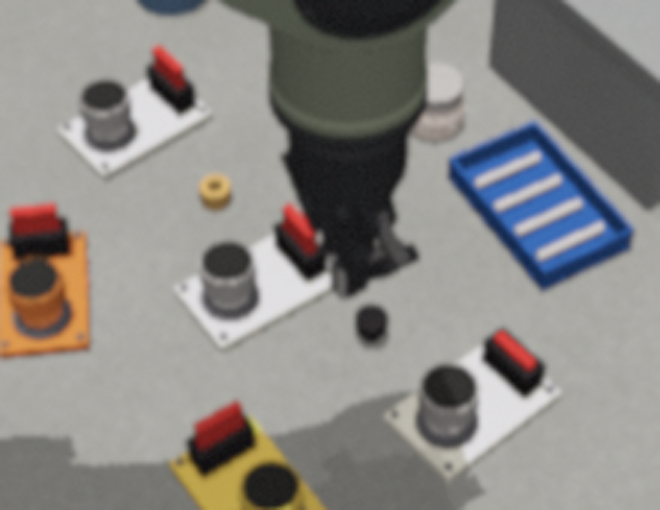

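View pics/f.png

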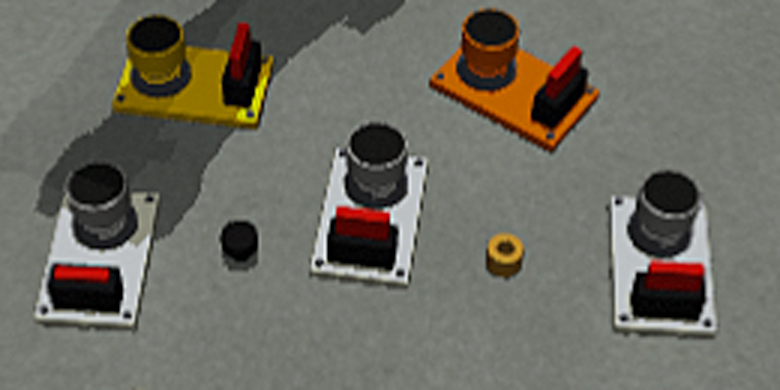

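Both views show the right stand's tag down to its guide, at (82,272) in the scene crop. The other two tags are up, all pads are raised and the stands have not moved. Handing in.

```bash
python3 -c "
from workcell import job_done; print(job_done())"
```

```text
the job is handed in; nothing more can be done
None
```

The right stand has the softest spring, so I pushed its red tag down until it hit its stop (28 N at a fingertip height of 50 mm). The job is handed in, at about 12 s of the 51 s allowed; no verdict is reported.

I pressed the pads in order with the fingers closed:

| Pad | Deepest steady press | Force |
|---|---|---|
| Left | 11.5 mm | 6.9 N |
| Middle | 10.7 mm | 12.2 N |
| Right | 12.6 mm | 3.9 N |

- **Deeper than asked:** I pressed 11 to 15 mm rather than a few millimetres, because the force readings drift by about 1 N and the shallow press on the left pad was ambiguous. The left pad went briefly to 15.3 mm (9.1 N).
- **Last checks:** The final scene and side pictures show only the right tag down and all pads sprung back. The stands, clamp knob, collet and look-alikes are where they started, and the arm is clear with almost no force on it. I did not compare the oil bottle, mug and screwdriver after the job.
- **Small disagreement:** The two fixed cameras put the tag's centre a few millimetres apart, well inside what the 42 mm tag allows.

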